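# Index the trimming wheel to its next division and lock it

### The job

Move the trimming wheel on to its next division: wind the handwheel clockwise (seen from above) by its green spinner handle, turn after turn, until the wheel comes up firmly against its hidden stop, without forcing the drive. Then let go of the handle and swing the red lock lever right over, away from the robot, to lock the wheel. Do not touch the wheel or its bowl; leave the wheel snug on its stop and the tools and pots around where they are.

Things in the scene. Friction and masses are not known exactly. Their poses are not given: they have to be found in the camera images.
- drive: Fixed indexing stand: grey plate 300 x 500 x 18 mm (x by y), origin under its middle on the table; x points away from the robot, y left, z up; turned by up to 0.3 rad. From the origin: wheel axis at (20, 130) mm, gearbox 110 x 110 mm, 60 mm high, about the handwheel axis (-30, -60), lock pivot (-50, -190). A wooden rib and a tile lie loose on the plate around (100, -90) and (100, -170).
- platter: Dark round trimming wheel, 240 mm across, 14 mm thick, fine white scale marks at its rim, a clay bowl 136 mm across stuck on it foot up (top 142 mm over the table). Origin on its axis at its underside, 54 mm up. The worm turns it clockwise with the handwheel, 1 turn for 18; do not push it. A springy hidden stop under it sets the next division; it is met after 1.9 to 3.5 handwheel turns.
- hub (a point): On the handwheel's vertical axis at the upper face of its aluminium disc (120 mm across, 10 mm thick), 80 mm over the table; a low boss is at its middle. It runs stiffly: up to 5.5 N along the handle's path (less, either way, when it pauses). At the stop this climbs about 0.4 N per mm of path: 9 to 13 N in all is firm, over 18 N forces it. Let go, it stays put.
- grip_mid (a point): Middle of the green spinner handle: an upright cylinder 18 mm across, 48 mm tall, spinning freely about its own upright axis, so a gripper holding it need not turn. The point is on its axis, 45 mm from the handwheel's axis, 111 mm over the table, 21 mm below the handle's top and 31 mm above the disc. It starts anywhere round the circle. A grip of about 45 N carries it round.
- lock (a joint): The lock lever's angle: 0 = open, as at the start (leaning to the stand's -x side), 1.0 rad = locked, at the end of its swing (leaning to +x). It turns about a level axis along the stand's y, 36 mm over the table, stays where it is left and takes about 1.5 N at its knob.
- lock_knob (a point): Centre of the red ball (22 mm across) on the lock lever's steel arm (10 mm thick), 75 mm from the pivot. It starts 36 mm to the -x side of the pivot, 102 mm over the table, passes over the pivot at 111 mm and ends 36 mm to the +x side at 102 mm. Push it from the -x side towards +x.
- rib: Bystander: wooden disc rib, 52 mm across, 8 mm thick, lying on the plate; origin at its underside.
- tile: Bystander: terracotta test tile 50 x 35 x 8 mm lying on the plate; origin at its underside.
- loop_tool: Bystander: loop trimming tool with a light wooden handle, 165 mm long, on the table to the right; origin below the middle of its handle.
- needle_tool: Bystander: needle tool with a wooden handle, 155 mm long, on the table to the right; origin below the middle of its handle.
- jar: Bystander: closed jar 72 mm across, 90 mm tall, on the left; origin under its middle, z up.
- cup: Bystander: dry clay cup 72 mm across, 75 mm tall, to the right of the stand; origin under its middle, z up.

How it is judged:
By the outcome, as a careful person would: the job done as asked, in the order asked, and still so for the second after the job is handed in, with the robot touching nothing.
It also fails if it takes over 72 s, if anything falls off the work surface, if the arm or the gripper's body presses on something with over 40 N, if the wrist force passes 120 N, or if a joint passes its speed limit or range.

### The arm

A 6-joint arm with a two-finger parallel gripper is mounted at the origin on the work surface. World frame = base frame: x ahead of the robot, y to its left, z up, the work surface at z = 0. Lengths are in mm, angles in rad, forces in N, time in s.
With the tool pointing down it reaches from about 300 to 775 mm from the base axis. Payload 14.6 kg.
Tool frame: the origin (TCP) lies at the very end of the fingers, on their centre line; the grasp point (between the pads) lies 19 mm behind it; z points along the fingers, y is the direction in which the jaws open and shut (so a half turn about z gives the same grasp; the last joint's range is limited). The gripper opens to 94 mm and grips with 3 to 60 N. Pads are 16 mm wide; open, the fingers measure 119 mm over their backs; the gripper's body (75 mm by 177 mm) begins 78 mm behind the grasp point.
Start: joints at [1.199, 0.3, 1.521, -0, 1.321, -0.067], TCP at [165.054, 524.639, 205.446] pointing down, gripper open.
Joint ranges: [-3.03, 3.03], [-0.79, 2.21], [0.23, 2.52], [-1.04, 4.18], [0, 3.07], [-2.55, 2.55]. Speed limits (rad/s): [2.22, 2.22, 2.57, 3.14, 3.14, 3.14].

### API

Orientations are given as a 3x3 rotation matrix whose columns are the frame's x, y, z axes.
In Python, from plant import bot gives the robot as it stands. The module is installed in compiled form; this text tells all that it offers.
- The arm moves only by the tool jog_arm, never from a script. Its arguments are lists of equal length, an entry for each row: "xyz": the shift along the tool's x, y, z in mm, a list of three; "twist": the turn, a rotation vector about the tool's x, y, z in rad, a list of three; "claw": the finger opening in mm, from 0 to 94. A call has 1 to 10 rows; each row shifts and turns the pose as measured when the row begins, along the tool's axes as they then stand; what a row does not reach is not made up. A row lasts 1/12 s, in which the tool goes at most 41.7 mm and 7.16 degrees, less where a joint would pass 70% of its speed; a pose out of reach is approached as far as the arm can. A call is refused whole if a number of a shift passes 41.7 or a number of a turn 0.125, either way. A call with a gripper value outside its range is refused whole. The fingers move at their own pace and stop on an object; "force" is the grip in N (left out, the last holds). Time passes only in rows, so rows that do not move let the fingers close. It gives the time, the measured TCP pose, the force and the opening at its end, in the units of the state.
- bot.read_state(): the state, without advancing time (a new reading comes with each control period).
- bot.camera(name): name is "scene" or "top" or "wrist"; returns a dict with "color" (384x512x3 uint8, blue, green, red), "camera_matrix" (3x3 intrinsics, pixels), "R" (3x3) and "t" (3): a world point X has camera coordinates R X + t; the wrist camera has in their place "tool_from_camera" (4x4, takes a point from camera to tool coordinates, whose origin is the TCP and whose axes are the flange's). Camera axes: x right, y down, z forward; pixel columns grow to the right and rows downward; lengths in mm; the calibration is good to about 2 mm. The wrist camera is an equidistant fisheye: a pixel r from the principal point sees the ray r / f radians off the axis. A picture is of the moment at which its call begins: read the wrist's pose just before it. There is no depth.
- bot.finish_job(): hands the job in, once; it reports no verdict.
The state is a dict: "time": time; "joints": joint angles; "dq": joint speeds; "effort": joint torques, N m; "tcp_pos": TCP position; "eef_rot": TCP orientation; "ft_force": force on the tool from outside, world axes, zero at the start; "moment": the same for the moment, N m; "opening": finger opening in mm.
Only numpy, scipy, OpenCV 4.12 (cv2) and the standard library are available. Lean on these libraries where they do the work, as an engineer would, in place of code of your own. Each camera call takes 0.05 s, during which the arm holds its last target.

## Working session

There is one attempt and no reset: what is moved stays moved. The work goes in short steps, Python scripts to look and compute and a tool call to move; the robot and the scene stay as the last step left them, time stands still between calls to the robot, and variables do not carry over. Pictures are saved under pics/ and viewed, and the job is handed in when it is done.

Besides the shell and the picture viewer there is one more tool, called after ">>>" in YAML: its name, and indented under it one key for each argument. jog_arm: Moves the arm, as the interface text tells. Its arguments: {"type":"object","properties":{"xyz":{"type":"array"},"twist":{"type":"array"},"claw":{"type":"array"},"force":{"type":"number"}},"required":["xyz","twist","claw"]}

```bash
mkdir -p pics; python3 - <<'E'
from plant import bot
import cv2,numpy as np
s=bot.read_state()
for k in s: print(k,np.round(s[k],3).tolist())
for n in ("scene","top"):
    c=bot.camera(n); cv2.imwrite(f"pics/{n}0.png",c["color"])
    np.savez(f"{n}0.npz",**c)
    print(n,c["camera_matrix"].round(1).tolist(),c["R"].round(3).tolist(),c["t"].round(1).tolist())
E
```

```text
time 0.0
joints [1.199, 0.3, 1.522, 0.0, 1.321, -0.067]
dq [0.0, -0.001, -0.0, 0.002, -0.0, -0.001]
effort [0.0, -53.181, -35.274, 0.071, 0.024, -0.0]
tcp_pos [164.962, 524.412, 204.905]
eef_rot [[-0.954, 0.3, -0.0], [0.3, 0.954, -0.001], [0.0, -0.001, -1.0]]
ft_force [0.422, -0.119, 0.426]
moment [-0.044, 0.001, 0.005]
opening 94.076
scene [[360.1, 0.0, 256.8], [0.0, 360.1, 192.4], [0.0, 0.0, 1.0]] [[0.696, 0.718, 0.017], [0.488, -0.456, -0.744], [-0.527, 0.526, -0.668]] [-322.1, -208.6, 1444.6]
top [[495.2, 0.0, 252.0], [0.0, 495.2, 200.3], [0.0, 0.0, 1.0]] [[-0.025, -1.0, 0.015], [-0.999, 0.025, -0.046], [0.046, -0.016, -0.999]] [-56.1, 508.7, 1684.1]
```

View pics/scene0.png

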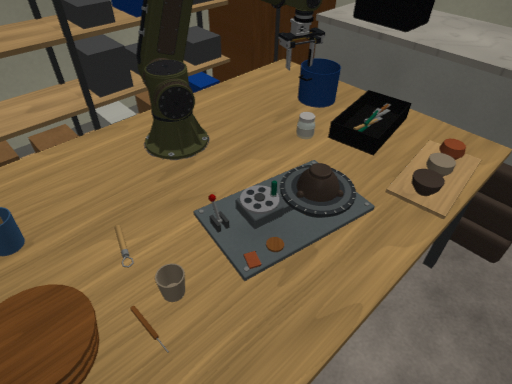

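View pics/top0.png

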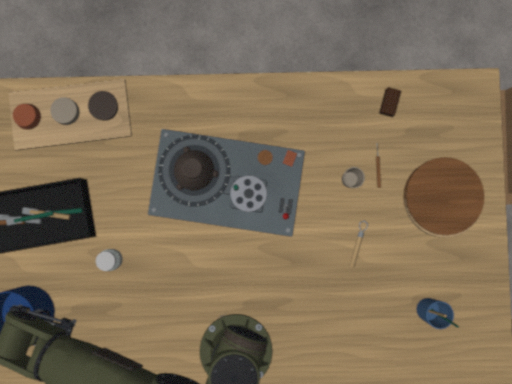

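The scene view shows the stand, with the green handle near (274,188) and the red knob near (211,198). The top view shows the handwheel at about (248,193) and the knob at about (286,216). Next I'll measure these.

```bash
cat > h.py <<'E'
import numpy as np,cv2
def ray(c,u,v):
    K,R,t=c["camera_matrix"],c["R"],c["t"]
    d=R.T@np.linalg.solve(K,[u,v,1.]); return -R.T@t, d/np.linalg.norm(d)
def onz(c,u,v,z):
    o,d=ray(c,u,v); return o+d*(z-o[2])/d[2]
def tri(a,b):
    A=np.zeros((3,3));y=np.zeros(3);
    for o,d in (a,b):
        P=np.eye(3)-np.outer(d,d);A+=P;y+=P@o
    return np.linalg.solve(A,y)
def proj(c,X):
    p=c["camera_matrix"]@(c["R"]@np.asarray(X,float)+c["t"]); return p[:2]/p[2]
def blobs(mask,mn=6):
    n,l,s,ce=cv2.connectedComponentsWithStats(mask.astype(np.uint8))
    return [(s[i,4],ce[i].round(2).tolist(),s[i,:4].tolist()) for i in range(1,n) if s[i,4]>=mn]
E
python3 - <<'E'
from h import *
for n in ("scene","top"):
    c=dict(np.load(f"{n}0.npz")); h=cv2.cvtColor(c["color"],cv2.COLOR_BGR2HSV); H,S,V=[h[...,i].astype(int) for i in range(3)]
    roi=np.zeros(H.shape,bool)
    if n=="scene": roi[150:280,180:390]=1
    else: roi[120:245,140:310]=1
    print(n,"green",blobs(roi&(H>55)&(H<85)&(S>110)))
    print(n,"red",blobs(roi&((H<5)|(H>174))&(S>170)))
    im=c["color"][150:280,190:390] if n=="scene" else c["color"][120:245,140:310]
    cv2.imwrite(f"pics/{n}0z.png",cv2.resize(im,None,fx=4,fy=4,interpolation=cv2.INTER_CUBIC))
E
```

```text
scene green [(np.int32(67), [273.88, 187.09], [272, 180, 5, 15])]
scene red [(np.int32(31), [211.65, 197.26], [209, 194, 6, 7])]
top green [(np.int32(6), [235.5, 187.0], [235, 186, 2, 3])]
top red [(np.int32(13), [285.38, 215.62], [284, 214, 4, 4])]
```

View pics/scene0z.png

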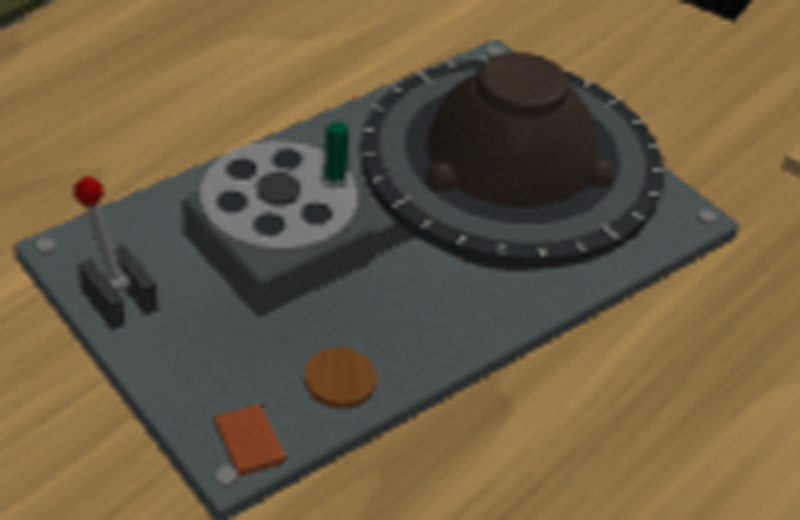

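View pics/top0z.png

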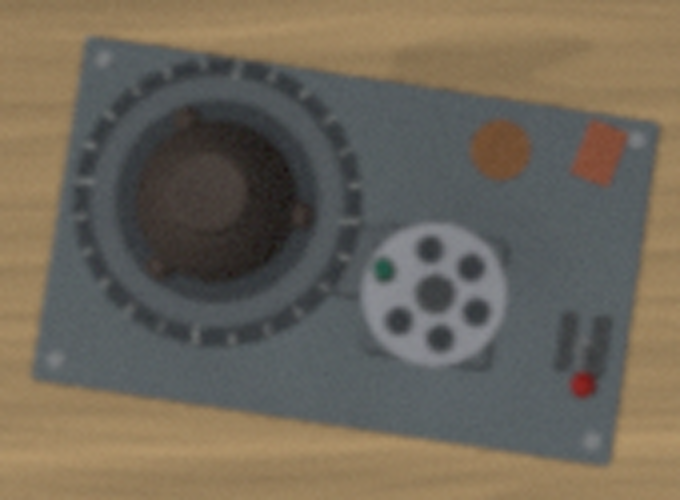

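```bash
python3 - <<'E'
from h import *
T=dict(np.load("top0.npz"));S=dict(np.load("scene0.npz"))
z=lambda x,y:((x+.5)/4-.5+140,(y+.5)/4-.5+120)
zs=lambda x,y:((x+.5)/4-.5+190,(y+.5)/4-.5+150)
C=np.array([onz(T,*z(*p),18) for p in [(88,37),(660,122),(608,465),(33,380)]])
o=C.mean(0);ex=(C[0]+C[1]-C[2]-C[3]);yaw=np.arctan2(ex[1],ex[0]);ey=C[0]+C[3]-C[1]-C[2];yaw2=np.arctan2(-ey[0],ey[1])
print("plate",o,yaw,yaw2,np.linalg.norm(ex)/2,np.linalg.norm(ey)/2)
Cs=np.array([onz(S,*zs(*p),18) for p in [(18,247),(222,510),(738,228),(500,42)]])
print("scene plate",Cs.mean(0),Cs.round(0).tolist(),C.round(0).tolist())
yw=(yaw+yaw2)/2
R=np.array([[np.cos(yw),-np.sin(yw)],[np.sin(yw),np.cos(yw)]])
for n,p in dict(hub=(-30,-60),lock=(-50,-190),knob0=(-86,-190),axis=(20,130)).items(): print(n,o[:2]+R@p)
print("hub img",onz(T,*z(434,294),80), onz(S,*zs(279,188),83))
print("handle top",onz(T,*z(384,268),132), onz(S,*zs(337,129),132),"tri mid",onz(S,273.9,187.1,111))
print("knob",onz(T,285.4,215.6,102),tri(ray(T,285.4,215.6),ray(S,211.65,197.26)))
E
```

```text
plate [570.97433437  16.4737319   18.        ] -0.1773239447476125 -0.17183754222231612 297.2471030700303 494.98598280717994
scene plate [576.09667017  16.37542378  18.        ] [[389.0, -200.0, 18.0], [676.0, -250.0, 18.0], [764.0, 231.0, 18.0], [476.0, 285.0, 18.0]] [[760.0, 235.0, 18.0], [675.0, -254.0, 18.0], [382.0, -201.0, 18.0], [467.0, 286.0, 18.0]]
hub [531.00863476 -37.40337692]
lock [ 488.73226079 -161.95339982]
knob0 [ 453.27948065 -155.70037012]
axis [613.25070834 141.0237548 ]
hub img [528.05907475 -55.74601758  80.        ] [528.4820456 -54.7430503  83.       ]
handle top [546.62438587 -16.01183313 132.        ] [549.18421808 -16.8267112  132.        ] tri mid [549.43087795 -15.50297208 111.        ]
knob [ 450.78880437 -174.54033023  102.        ] [ 450.98301634 -174.1569326   103.36046073]
```

>>> jog_arm:
  xyz:
    - [-26,-20,0]
    - [-26,-20,0]
    - [-26,-20,0]
    - [-26,-20,0]
    - [-26,-20,0]
    - [-26,-20,0]
    - [-26,-20,0]
    - [-26,-20,0]
    - [-26,-20,0]
    - [-26,-20,0]
  twist:
    - [0,0,0]
    - [0,0,0]
    - [0,0,0]
    - [0,0,0]
    - [0,0,0]
    - [0,0,0]
    - [0,0,0]
    - [0,0,0]
    - [0,0,0]
    - [0,0,0]
  claw: [60,60,60,60,60,60,60,60,60,60]
  force: 45

```text
time: 0.93
tcp_pos: [355.8, 246.4, 201.9]
eef_rot: [[-0.957, 0.292, -0.004], [0.292, 0.957, -0.005], [0.002, -0.006, -1.0]]
ft_force: [0.8, 0.8, -0.8]
opening: 60.5
```

>>> jog_arm:
  xyz:
    - [-26,-20,0]
    - [-26,-20,0]
    - [-26,-20,0]
    - [-26,-20,0]
    - [-26,-20,0]
    - [-26,-20,0]
    - [-26,-20,0]
    - [-26,-20,0]
    - [-20,-16,0]
    - [0,0,0]
  twist:
    - [0,0,0]
    - [0,0,0]
    - [0,0,0]
    - [0,0,0]
    - [0,0,0]
    - [0,0,0]
    - [0,0,0]
    - [0,0,0]
    - [0,0,0]
    - [0,0,0]
  claw: [60,60,60,60,60,60,60,60,60,60]

```text
time: 1.77
tcp_pos: [529.3, -7.2, 200.4]
eef_rot: [[-0.955, 0.296, -0.007], [0.296, 0.955, -0.006], [0.005, -0.007, -1.0]]
ft_force: [-0.3, 0.4, -0.1]
opening: 59.8
```

```bash
python3 - <<'E'
from plant import bot
import cv2,numpy as np
s=bot.read_state(); print(s["tcp_pos"],s["eef_rot"].round(4) if hasattr(s["eef_rot"],"round") else s["eef_rot"])
c=bot.camera("wrist"); cv2.imwrite("pics/w1.png",c["color"])
np.savez("w1.npz",tcp=s["tcp_pos"],rot=s["eef_rot"],**c)
print(c["camera_matrix"],c["tool_from_camera"].round(3))
E
```

```text
[529.34712572  -7.17201867 200.40744495] [[-0.9552  0.2958 -0.0069]
 [ 0.2958  0.9552 -0.0055]
 [ 0.0049 -0.0073 -1.    ]]
[[297.31863964   0.         252.88582291]
 [  0.         297.31863964 192.64413258]
 [  0.           0.           1.        ]] [[-1.00000e-03 -9.59000e-01 -2.83000e-01  8.31950e+01]
 [ 1.00000e+00 -1.00000e-03 -0.00000e+00 -2.10000e-01]
 [ 0.00000e+00 -2.83000e-01  9.59000e-01 -1.79685e+02]
 [ 0.00000e+00  0.00000e+00  0.00000e+00  1.00000e+00]]
```

View pics/w1.png

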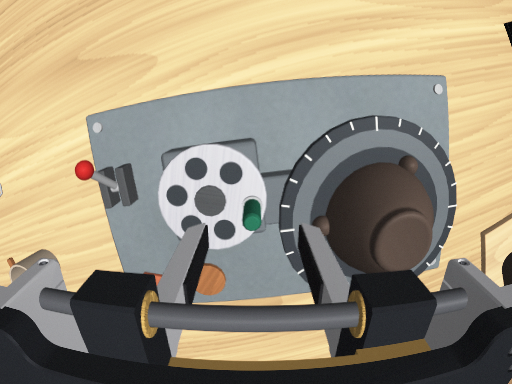

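The wrist view is clear. The handle runs from its base at (252,200) to its top at about (252,222), the hub is at about (210,199), and the knob is at (85,170).

```bash
cat >> h.py <<'E'
def wray(c,u,v):
    K=c["camera_matrix"];x=(u-K[0,2])/K[0,0];y=(v-K[1,2])/K[1,1];th=np.hypot(x,y)
    s=np.sin(th)/max(th,1e-9); d=np.array([x*s,y*s,np.cos(th)])
    M=c["tool_from_camera"];R=c["rot"]
    return R@M[:3,3]+c["tcp"], R@(M[:3,:3]@d)
def wz(c,u,v,z):
    o,d=wray(c,u,v); return o+d*(z-o[2])/d[2]
def fitdisc(pts):
    (x,y),r=cv2.minEnclosingCircle(pts); A=np.c_[2*pts,np.ones(len(pts))]
    s=np.linalg.lstsq(A,(pts**2).sum(1),rcond=None)[0]; return s[:2],np.sqrt(s[2]+s[0]**2+s[1]**2)
E
python3 - <<'E'
from h import *
c=dict(np.load("w1.npz"));im=c["color"];h=cv2.cvtColor(im,cv2.COLOR_BGR2HSV);H,S,V=[h[...,i].astype(int) for i in range(3)]
g=(H>55)&(H<90)&(S>110); g[:180]=0;g[250:]=0
print("green",blobs(g)); r=((H<6)|(H>174))&(S>170);print("red",blobs(r))
b=(V>150)&(S<40);b[:140]=0;b[255:]=0;b[:,:150]=0;b[:,275:]=0
bl=sorted(blobs(b),key=lambda q:-q[0])[:3];print(bl)
n,l,st,ce=cv2.connectedComponentsWithStats(b.astype(np.uint8));i=1+st[1:,4].argmax()
cn=max(cv2.findContours((l==i).astype(np.uint8),cv2.RETR_EXTERNAL,cv2.CHAIN_APPROX_NONE)[0],key=len)[:,0]
cn=np.array([p for p in cn if p[1]<215 and not(p[0]>235 and p[1]>195)])
P=np.array([wz(c,*p,80)[:2] for p in cn]);print("disc",fitdisc(P))
print("hub boss",wz(c,209.5,200,84))
print("handle top",wz(c,252,223,132),"knob",wz(c,85,170,102))
cv2.imwrite("pics/w1z.png",cv2.resize(im[140:260,150:300],None,fx=5,fy=5,interpolation=cv2.INTER_CUBIC))
E
```

```text
green [(np.int32(455), [251.69, 215.01], [243, 200, 18, 31])]
red [(np.int32(285), [83.84, 169.87], [75, 161, 19, 19])]
[(np.int32(8367), [210.47, 192.19], [150, 140, 125, 115])]Traceback (most recent call last):
  File "<stdin>", line 10, in <module>
  File "h.py", line 25, in fitdisc
    (x,y),r=cv2.minEnclosingCircle(pts); A=np.c_[2*pts,np.ones(len(pts))]
            ~~~~~~~~~~~~~~~~~~~~~~^^^^^
cv2.error: OpenCV(4.12.0) /io/opencv/modules/imgproc/src/shapedescr.cpp:201: error: (-215:Assertion failed) count >= 0 && (depth == CV_32F || depth == CV_32S) in function 'minEnclosingCircle'
```

```bash
sed -i 's/(x,y),r=cv2.minEnclosingCircle(pts); //' h.py
python3 - <<'E'
from h import *
c=dict(np.load("w1.npz"));im=c["color"]
print(im[150,210],im[165,212],im[180,210])
# radial edge points of disc by brightness step from centre outward
g=cv2.GaussianBlur(cv2.cvtColor(im,cv2.COLOR_BGR2GRAY),(3,3),0).astype(float);P=[]
for a in np.arange(0,360,5):
    if -10<=a<=75: continue
    d=np.array([np.cos(np.radians(a)),np.sin(np.radians(a))]);rs=np.arange(46,62,.5)
    v=np.array([g[int(round(197+r*d[1])),int(round(212+r*d[0]))] for r in rs]);k=(v[4:]-v[:-4]).argmin()+2
    P.append(wz(c,212+rs[k]*d[0],197+rs[k]*d[1],80)[:2])
P=np.array(P);s,r=fitdisc(P);e=abs(np.hypot(*(P-s).T)-r);s,r=fitdisc(P[e<2.5]);print("disc",s,r,(e<2.5).sum(),len(P))
print("hub boss",wz(c,209.5,200,84))
print("handle top",wz(c,252,223,132),"knob",wz(c,83.8,169.9,102))
cv2.imwrite("pics/w1z.png",cv2.resize(im[140:260,150:300],None,fx=5,fy=5,interpolation=cv2.INTER_CUBIC))
E
```

```text
[230 228 227] [229 225 225] [227 222 222]
disc [527.07955389 -54.85758166] 59.18029540886473 51 56
hub boss [526.52450283 -55.43011981  84.        ]
handle top [546.06068081 -14.04827926 132.        ] knob [ 449.36108301 -174.0838311   102.        ]
```

View pics/w1z.png

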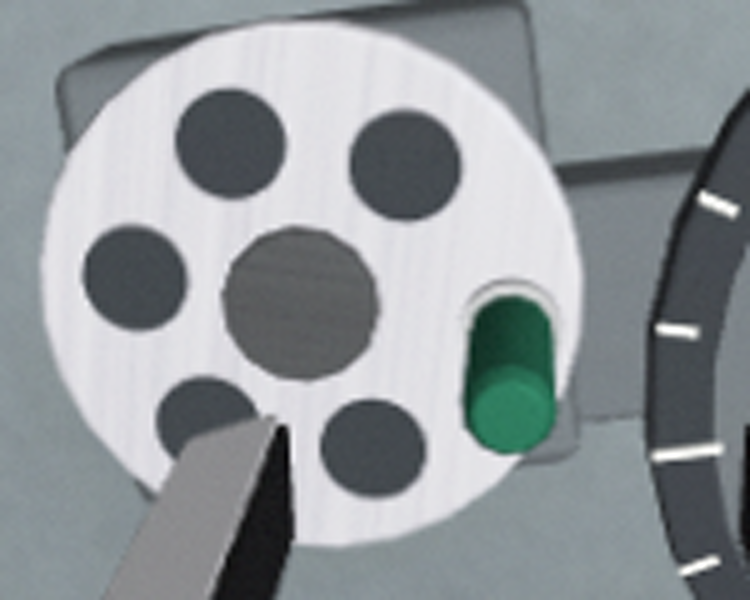

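The disc fit puts the hub at (527,-55). The handle is at about (547,-15), a radius of 44.7 mm, which agrees with the stated 45. Next I'll line up over it and descend.

>>> jog_arm:
  xyz:
    - [-10,-1.2,0]
    - [-9.5,-1.2,0]
    - [0,0,20]
    - [0,0,20]
    - [0,0,0]
  twist:
    - [0,0,0]
    - [0,0,0]
    - [0,0,0]
    - [0,0,0]
    - [0,0,0]
  claw: [60,60,60,60,60]

```text
time: 2.23
tcp_pos: [546.2, -11.8, 159.1]
eef_rot: [[-0.956, 0.294, -0.007], [0.294, 0.956, -0.005], [0.006, -0.007, -1.0]]
ft_force: [-0.1, -0.1, -0.8]
opening: 59.7
```

```bash
python3 - <<'E'
from plant import bot
import cv2,numpy as np
from h import *
s=bot.read_state(); print(s["tcp_pos"],s["eef_rot"].round(4).tolist())
c=bot.camera("wrist"); im=c["color"]
c=dict(c,tcp=s["tcp_pos"],rot=s["eef_rot"])
cv2.imwrite("pics/w2.png",cv2.resize(im[120:300,120:400],None,fx=2.8,fy=2.8,interpolation=cv2.INTER_CUBIC))
np.savez("w2.npz",**c)
E
```

```text
[546.18455878 -11.84834406 159.14906817] [[-0.9557, 0.2944, -0.0074], [0.2944, 0.9557, -0.0046], [0.0057, -0.0066, -1.0]]
```

View pics/w2.png

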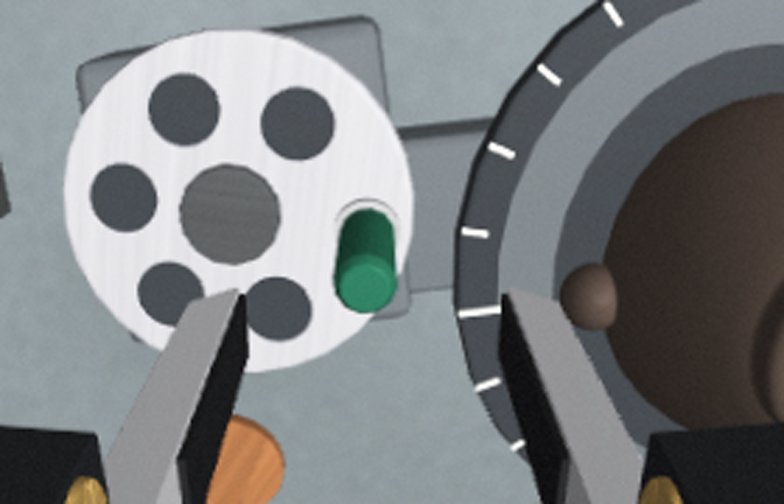

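```bash
python3 - <<'E'
from h import *
c=dict(np.load("w2.npz"))
p=wz(c,250.2,222,132);q=wz(c,120+230/2.8,120+214/2.8,84);print(p,q)
R=c["rot"]; print("in tool",R.T@(np.array([*p[:2],97])-c["tcp"]))
E
```

```text
[545.94407214 -14.38525443 132.        ] [527.69478824 -55.14278374  84.        ]
in tool [-0.87321662 -2.08807786 62.16009851]
```

>>> jog_arm:
  xyz:
    - [-1.2,-2.3,0]
    - [0,0,20]
    - [0,0,20]
    - [0,0,20]
    - [0,0,3]
    - [0,0,0]
  twist:
    - [0,0,0]
    - [0,0,0]
    - [0,0,0]
    - [0,0,0]
    - [0,0,0]
    - [0,0,0]
  claw: [60,60,60,60,50,40]

```text
time: 2.78
tcp_pos: [550.1, -13.4, 104.3]
eef_rot: [[-0.957, 0.291, 0.004], [0.291, 0.957, -0.005], [-0.006, -0.004, -1.0]]
ft_force: [1.2, 0.0, 0.1]
opening: 50.1
```

```bash
python3 - <<'E'
from plant import bot
import cv2,numpy as np
s=bot.read_state(); print(s["tcp_pos"],s["ft_force"],s["moment"],s["opening"])
c=bot.camera("wrist"); cv2.imwrite("pics/w3.png",cv2.resize(c["color"][120:330,120:400],None,fx=2.8,fy=2.8,interpolation=cv2.INTER_CUBIC))
E
```

```text
[550.11420614 -13.37474998 104.33096452] [1.15304872 0.04211982 0.06834807] [-0.01236949 -0.0138698  -0.02204844] 50.0616869513109
```

View pics/w3.png

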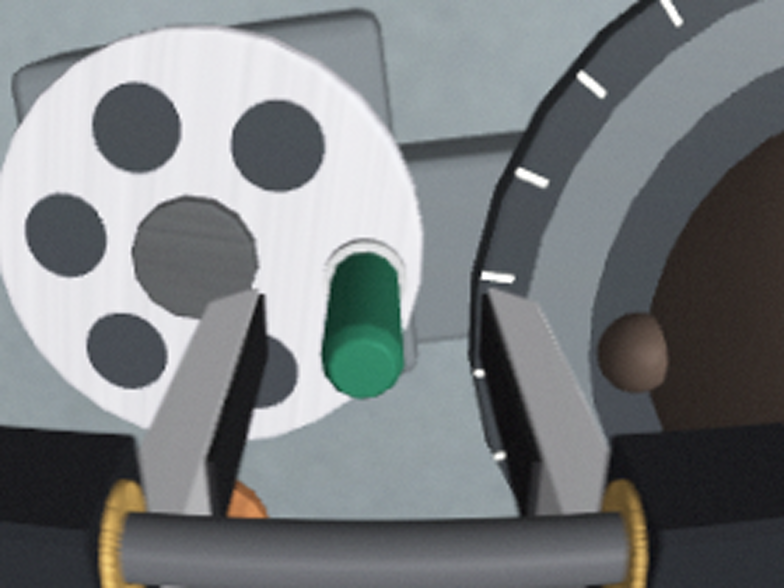

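The handle stands between the fingers, about 3–4 mm off-centre. I'll correct that and close.

>>> jog_arm:
  xyz:
    - [3.1,-2.3,4]
    - [0,0,4]
    - [0,0,0]
    - [0,0,0]
    - [0,0,0]
    - [0,0,0]
    - [0,0,0]
  twist:
    - [0,0,0]
    - [0,0,0]
    - [0,0,0]
    - [0,0,0]
    - [0,0,0]
    - [0,0,0]
    - [0,0,0]
  claw: [45,40,20,10,0,0,0]
  force: 45

```text
time: 3.42
tcp_pos: [548.2, -15.0, 101.1]
eef_rot: [[-0.957, 0.291, 0.011], [0.291, 0.957, -0.006], [-0.013, -0.003, -1.0]]
ft_force: [-0.8, -0.6, -2.1]
opening: 17.1
```

```bash
cat > plan.py <<'E'
import sys,numpy as np
from plant import bot
from scipy.spatial.transform import Rotation as Ro
n=int(sys.argv[1]);step=float(sys.argv[2]);hub=np.array([float(sys.argv[3]),float(sys.argv[4])]) if len(sys.argv)>4 else np.array([527.3,-55.])
s=bot.read_state();p=np.array(s["tcp_pos"]);R=np.array(s["eef_rot"])
g=p-19*R[:,2] # grasp point
v=g[:2]-hub;th=np.arctan2(v[1],v[0]);t=np.array([np.sin(th),-np.cos(th)]);f=np.array(s["ft_force"])
print("t %.2f ang %.1f r %.1f z %.1f | Ft(ext, along cw) %.2f Fr %.2f Fz %.2f open %.1f"%(s["time"],np.degrees(th),np.hypot(*v),p[2],f[:2]@t,f[:2]@(v/np.hypot(*v)),f[2],s["opening"]))
print("joints",np.round(s["joints"],2))
Rd=np.array([[-.955,.296,0],[.296,.955,0],[0,0,-1.]]);Rd[:,1]=np.cross(Rd[:,2],Rd[:,0]);
w=Ro.from_matrix(R.T@Rd).as_rotvec();print("twist needed",w.round(4))
pts=[];cur=g[:2];rows=[]
for i in range(1,n+1):
    a=th-i*step/45; q=hub+45*np.array([np.cos(a),np.sin(a)])
    d=R.T@np.array([*(q-cur),0]);cur=q;rows.append(d[:2].round(1).tolist()+[0])
print(rows)
with open("log.txt","a") as L: L.write(" ".join("%.3f"%x for x in [s["time"],*g,*f,np.degrees(th),f[:2]@t])+"\n")
E
python3 plan.py 4 6
```

```text
t 3.42 ang 62.7 r 45.1 z 101.1 | Ft(ext, along cw) -0.43 Fr -0.89 Fz -2.14 open 17.1
joints [-0.09  0.4   1.65 -0.01  1.09 -1.36]
twist needed [-0.0026  0.0126  0.0051]
[[-5.8, -1.6, 0], [-5.6, -2.2, 0], [-5.2, -2.9, 0], [-4.8, -3.6, 0]]
```

>>> jog_arm:
  xyz:
    - [-5.8,-1.6,0]
    - [-5.6,-2.2,0]
    - [-5.2,-2.9,0]
    - [-4.8,-3.6,0]
  twist:
    - [0,0,0]
    - [0,0,0]
    - [0,0,0]
    - [0,0,0]
  claw: [0,0,0,0]

```text
time: 3.75
tcp_pos: [564.6, -28.1, 101.0]
eef_rot: [[-0.957, 0.29, 0.006], [0.29, 0.957, -0.0], [-0.006, 0.001, -1.0]]
ft_force: [-1.8, 5.9, 0.5]
opening: 16.9
```

```bash
python3 plan.py 10 9
```

```text
t 3.75 ang 35.9 r 45.9 z 101.0 | Ft(ext, along cw) -5.84 Fr 2.04 Fz 0.48 open 16.9
joints [-0.11  0.44  1.59  0.    1.11 -1.39]
twist needed [0.0015 0.0061 0.0062]
[[-6.0, -6.9, 0], [-5.2, -7.3, 0], [-3.7, -8.2, 0], [-2.0, -8.8, 0], [-0.2, -9.0, 0], [1.6, -8.8, 0], [3.3, -8.3, 0], [4.9, -7.5, 0], [6.3, -6.4, 0], [7.5, -5.0, 0]]
```

>>> jog_arm:
  xyz:
    - [-6.0,-6.9,0]
    - [-5.2,-7.3,0]
    - [-3.7,-8.2,0]
    - [-2.0,-8.8,0]
    - [-0.2,-9.0,0]
    - [1.6,-8.8,0]
    - [3.3,-8.3,0]
    - [4.9,-7.5,0]
    - [6.3,-6.4,0]
    - [7.5,-5.0,0]
  twist:
    - [0,0.003,0]
    - [0,0.003,0]
    - [0,0,0]
    - [0,0,0]
    - [0,0,0]
    - [0,0,0]
    - [0,0,0]
    - [0,0,0]
    - [0,0,0]
    - [0,0,0]
  claw: [0,0,0,0,0,0,0,0,0,0]

```text
time: 4.58
tcp_pos: [545.3, -97.4, 101.7]
eef_rot: [[-0.958, 0.287, 0.019], [0.287, 0.958, 0.009], [-0.016, 0.014, -1.0]]
ft_force: [8.5, -4.6, -6.6]
opening: 16.9
```

```bash
python3 plan.py 10 9
```

```text
t 4.58 ang -67.5 r 46.0 z 101.7 | Ft(ext, along cw) -6.12 Fr 7.51 Fz -6.62 open 16.9
joints [-0.25  0.41  1.63  0.02  1.09 -1.54]
twist needed [0.0145 0.0158 0.0091]
[[8.2, -4.1, 0], [8.3, -3.4, 0], [8.8, -1.6, 0], [9.0, 0.1, 0], [8.8, 1.9, 0], [8.2, 3.6, 0], [7.3, 5.2, 0], [6.2, 6.5, 0], [4.7, 7.6, 0], [3.1, 8.4, 0]]
```

>>> jog_arm:
  xyz:
    - [8.2,-4.1,0.2]
    - [8.5,-3.0,0.2]
    - [8.9,-1.4,0]
    - [9.0,0.1,0]
    - [8.9,1.8,0]
    - [8.3,3.4,0]
    - [7.5,5.0,0]
    - [6.5,6.3,0]
    - [5.0,7.4,0]
    - [3.4,8.2,0]
  twist:
    - [0.004,0.004,0]
    - [0.004,0.004,0]
    - [0.004,0.004,0]
    - [0.002,0.002,0]
    - [0,0,0]
    - [0,0,0]
    - [0,0,0]
    - [0,0,0]
    - [0,0,0]
    - [0,0,0]
  claw: [0,0,0,0,0,0,0,0,0,0]

```text
time: 5.42
tcp_pos: [484.5, -58.8, 101.1]
eef_rot: [[-0.957, 0.29, 0.018], [0.29, 0.957, -0.01], [-0.02, -0.004, -1.0]]
ft_force: [-2.6, -7.0, -0.4]
opening: 17.2
```

```bash
python3 plan.py 10 9
```

```text
t 5.42 ang -175.2 r 43.3 z 101.1 | Ft(ext, along cw) -6.81 Fr 3.18 Fz -0.37 open 17.2
joints [-0.19  0.27  1.82 -0.01  1.03 -1.46]
twist needed [-0.0042  0.02    0.006 ]
[[4.0, 8.0, 0], [0.7, 9.0, 0], [-1.1, 8.9, 0], [-2.8, 8.5, 0], [-4.5, 7.8, 0], [-5.9, 6.7, 0], [-7.2, 5.4, 0], [-8.1, 3.9, 0], [-8.7, 2.2, 0], [-9.0, 0.4, 0]]
```

>>> jog_arm:
  xyz:
    - [2.6,8.4,0]
    - [0.8,9.0,0]
    - [-0.9,8.9,0]
    - [-2.5,8.6,0]
    - [-4.2,8.0,0]
    - [-5.6,6.9,0]
    - [-6.9,5.7,0]
    - [-7.9,4.2,0]
    - [-8.6,2.6,0]
    - [-8.9,0.9,0]
  twist:
    - [0,0.005,0]
    - [0,0.005,0]
    - [0,0.005,0]
    - [0,0.002,0]
    - [0,0,0]
    - [0,0,0]
    - [0,0,0]
    - [0,0,0]
    - [0,0,0]
    - [0,0,0]
  claw: [0,0,0,0,0,0,0,0,0,0]

```text
time: 6.25
tcp_pos: [541.9, -12.2, 100.5]
eef_rot: [[-0.957, 0.289, -0.009], [0.289, 0.957, -0.014], [0.005, -0.016, -1.0]]
ft_force: [-7.7, -1.5, 1.7]
opening: 17.1
```

```bash
python3 plan.py 10 9 528.3 -55; python3 -c "
import numpy as np
from h import fitdisc
P=np.loadtxt('log.txt')[:,1:3];print(P,fitdisc(P))"
```

```text
t 6.25 ang 72.3 r 45.2 z 100.5 | Ft(ext, along cw) -6.87 Fr -3.75 Fz 1.66 open 17.1
joints [-0.08  0.4   1.65 -0.02  1.1  -1.35]
twist needed [-0.0158 -0.0049  0.007 ]
[[-8.9, -1.2, 0], [-8.5, -2.8, 0], [-7.8, -4.4, 0], [-6.8, -5.9, 0], [-5.5, -7.1, 0], [-4.0, -8.1, 0], [-2.3, -8.7, 0], [-0.5, -9.0, 0], [1.3, -8.9, 0], [3.0, -8.5, 0]]
[[547.951 -14.907]
 [564.477 -28.048]
 [544.94  -97.537]
 [484.118 -58.6  ]
 [542.049 -11.936]] (array([528.92521002, -55.39915154]), np.float64(44.99976213037766))
```

```bash
sed -i 's/527.3,-55\./528.9,-55.4/' plan.py; python3 plan.py 10 9 
```

```text
t 6.25 ang 73.2 r 45.4 z 100.5 | Ft(ext, along cw) -6.93 Fr -3.64 Fz 1.66 open 17.1
joints [-0.08  0.4   1.65 -0.02  1.1  -1.35]
twist needed [-0.0158 -0.0049  0.007 ]
[[-8.9, -1.3, 0], [-8.6, -2.7, 0], [-7.9, -4.3, 0], [-6.9, -5.8, 0], [-5.6, -7.0, 0], [-4.1, -8.0, 0], [-2.4, -8.7, 0], [-0.6, -9.0, 0], [1.2, -8.9, 0], [2.9, -8.5, 0]]
```

>>> jog_arm:
  xyz:
    - [-8.9,-1.0,0]
    - [-8.6,-2.5,0]
    - [-8.0,-4.1,0]
    - [-7.1,-5.5,0]
    - [-6.0,-6.7,0]
    - [-4.6,-7.7,0]
    - [-3.0,-8.5,0]
    - [-1.4,-8.9,0]
    - [0.3,-9.0,0]
    - [2.0,-8.8,0]
  twist:
    - [-0.004,-0.002,0]
    - [-0.004,-0.002,0]
    - [-0.004,0,0]
    - [0,0,0]
    - [0,0,0]
    - [0,0,0]
    - [0,0,0]
    - [0,0,0]
    - [0,0,0]
    - [0,0,0]
  claw: [0,0,0,0,0,0,0,0,0,0]

```text
time: 7.08
tcp_pos: [566.8, -81.8, 100.4]
eef_rot: [[-0.958, 0.286, -0.015], [0.286, 0.958, 0.008], [0.017, 0.004, -1.0]]
ft_force: [-1.9, 8.3, 0.5]
opening: 17.1
```

```bash
python3 plan.py 10 9 
```

```text
t 7.08 ang -34.8 r 46.6 z 100.4 | Ft(ext, along cw) -5.68 Fr -6.29 Fz 0.45 open 17.1
joints [-0.21  0.46  1.55  0.01  1.14 -1.49]
twist needed [ 0.0035 -0.0171  0.0106]
[[5.1, -7.7, 0], [5.2, -7.3, 0], [6.6, -6.1, 0], [7.6, -4.7, 0], [8.4, -3.1, 0], [8.9, -1.4, 0], [9.0, 0.4, 0], [8.7, 2.2, 0], [8.1, 3.9, 0], [7.2, 5.4, 0]]
```

>>> jog_arm:
  xyz:
    - [4.6,-7.7,0]
    - [5.6,-7.0,0]
    - [6.8,-5.9,0]
    - [7.7,-4.6,0]
    - [8.4,-3.1,0]
    - [8.8,-1.6,0]
    - [9.0,0.1,0]
    - [8.8,1.8,0]
    - [8.4,3.3,0]
    - [7.6,4.8,0]
  twist:
    - [0,-0.004,0]
    - [0,-0.004,0]
    - [0,-0.004,0]
    - [0,-0.002,0]
    - [0,0,0]
    - [0,0,0]
    - [0,0,0]
    - [0,0,0]
    - [0,0,0]
    - [0,0,0]
  claw: [0,0,0,0,0,0,0,0,0,0]

```text
time: 7.92
tcp_pos: [494.1, -84.0, 101.2]
eef_rot: [[-0.958, 0.288, 0.02], [0.288, 0.958, -0.001], [-0.019, 0.005, -1.0]]
ft_force: [4.6, -5.0, -5.5]
opening: 17.0
```

```bash
sed -i 's#a=th-i\*step/45#a=th-i*step*.93/45#; s#rows.append(d\[:2\]#d=d*step/max(1e-6,np.hypot(*d[:2])); rows.append(d[:2]#' plan.py; python3 plan.py 10 8 
```

```text
t 7.92 ang -140.9 r 45.3 z 101.2 | Ft(ext, along cw) -6.79 Fr -0.47 Fz -5.46 open 17.0
joints [-0.24  0.3   1.79  0.    1.04 -1.52]
twist needed [0.0048 0.0193 0.0088]
[[6.0, 5.3, 0], [5.3, 6.0, 0], [4.3, 6.8, 0], [3.1, 7.4, 0], [1.8, 7.8, 0], [0.5, 8.0, 0], [-0.8, 8.0, 0], [-2.1, 7.7, 0], [-3.3, 7.3, 0], [-4.5, 6.6, 0]]
```

>>> jog_arm:
  xyz:
    - [6.0,5.3,0]
    - [5.3,6.0,0]
    - [4.3,6.8,0]
    - [3.1,7.4,0]
    - [1.8,7.8,0]
    - [0.5,8.0,0]
    - [-0.8,8.0,0]
    - [-2.1,7.7,0]
    - [-3.3,7.3,0]
    - [-4.5,6.6,0]
  twist:
    - [0.001,0.005,0]
    - [0.001,0.005,0]
    - [0.001,0.005,0]
    - [0,0.002,0]
    - [0,0,0]
    - [0,0,0]
    - [0,0,0]
    - [0,0,0]
    - [0,0,0]
    - [0,0,0]
  claw: [0,0,0,0,0,0,0,0,0,0]

```text
time: 8.75
tcp_pos: [505.0, -17.7, 100.9]
eef_rot: [[-0.957, 0.288, 0.003], [0.288, 0.957, -0.012], [-0.007, -0.011, -1.0]]
ft_force: [-3.6, -6.4, 0.3]
opening: 17.2
```

```bash
python3 plan.py 4 5 
```

```text
t 8.75 ang 122.3 r 44.9 z 100.9 | Ft(ext, along cw) -6.52 Fr -3.50 Fz 0.28 open 17.2
joints [-0.1   0.32  1.76 -0.01  1.06 -1.37]
twist needed [-0.0108  0.0066  0.0079]
[[-3.4, 3.7, 0], [-3.8, 3.2, 0], [-4.1, 2.8, 0], [-4.4, 2.4, 0]]
```

>>> jog_arm:
  xyz:
    - [-3.4,3.7,0]
    - [-3.8,3.2,0]
    - [-4.1,2.8,0]
    - [-4.4,2.4,0]
  twist:
    - [-0.003,0.002,0]
    - [-0.003,0.002,0]
    - [-0.003,0,0]
    - [0,0,0]
  claw: [0,0,0,0]

```text
time: 9.08
tcp_pos: [523.0, -11.2, 100.9]
eef_rot: [[-0.958, 0.287, -0.004], [0.287, 0.958, -0.005], [0.002, -0.006, -1.0]]
ft_force: [-4.7, -1.2, 1.8]
opening: 16.9
```

```bash
python3 plan.py 4 5 
```

```text
t 9.08 ang 97.5 r 44.6 z 100.9 | Ft(ext, along cw) -4.83 Fr -0.60 Fz 1.81 open 16.9
joints [-0.09  0.36  1.71 -0.01  1.08 -1.37]
twist needed [-0.0057 -0.0023  0.009 ]
[[-4.5, 2.2, 0], [-4.8, 1.3, 0], [-4.9, 0.8, 0], [-5.0, 0.3, 0]]
```

>>> jog_arm:
  xyz:
    - [-4.6,1.8,0]
    - [-4.8,1.3,0]
    - [-4.9,0.8,0]
    - [-5.0,0.3,0]
  twist:
    - [-0.002,0,0]
    - [-0.002,0,0]
    - [0,0,0]
    - [0,0,0]
  claw: [0,0,0,0]

```text
time: 9.42
tcp_pos: [541.6, -12.5, 100.8]
eef_rot: [[-0.958, 0.287, -0.01], [0.287, 0.958, -0.0], [0.009, -0.003, -1.0]]
ft_force: [-6.4, 1.2, 3.2]
opening: 17.1
```

```bash
python3 plan.py 4 5 
```

```text
t 9.42 ang 73.3 r 44.8 z 100.8 | Ft(ext, along cw) -6.46 Fr -0.71 Fz 3.20 open 17.1
joints [-0.09  0.4   1.65 -0.    1.11 -1.37]
twist needed [-0.0031 -0.0094  0.0096]
[[-5.0, -0.1, 0], [-4.9, -0.8, 0], [-4.8, -1.3, 0], [-4.7, -1.8, 0]]
```

>>> jog_arm:
  xyz:
    - [-5.0,-0.2,0]
    - [-4.9,-0.8,0]
    - [-4.8,-1.3,0]
    - [-4.7,-1.8,0]
  twist:
    - [0,-0.002,0]
    - [0,-0.002,0]
    - [0,-0.002,0]
    - [0,0,0]
  claw: [0,0,0,0]

```text
time: 9.75
tcp_pos: [558.1, -21.0, 100.6]
eef_rot: [[-0.958, 0.286, -0.011], [0.286, 0.958, 0.0], [0.01, -0.003, -1.0]]
ft_force: [-5.3, 3.1, 2.1]
opening: 17.3
```

```bash
python3 plan.py 4 5 
```

```text
t 9.75 ang 49.5 r 45.3 z 100.6 | Ft(ext, along cw) -6.09 Fr -1.10 Fz 2.14 open 17.3
joints [-0.1   0.43  1.6  -0.    1.12 -1.38]
twist needed [-0.0027 -0.0102  0.0104]
[[-4.3, -2.5, 0], [-4.2, -2.7, 0], [-3.9, -3.1, 0], [-3.6, -3.5, 0]]
```

>>> jog_arm:
  xyz:
    - [-4.4,-2.3,0]
    - [-4.2,-2.7,0]
    - [-3.9,-3.1,0]
    - [-3.6,-3.5,0]
  twist:
    - [0,-0.003,0.002]
    - [0,-0.003,0.002]
    - [0,-0.003,0.002]
    - [0,0,0.002]
  claw: [0,0,0,0]

```text
time: 10.08
tcp_pos: [569.6, -35.1, 100.6]
eef_rot: [[-0.956, 0.293, -0.007], [0.293, 0.956, 0.002], [0.007, -0.0, -1.0]]
ft_force: [-4.1, 4.1, 2.6]
opening: 16.9
```

```bash
python3 plan.py 4 5 
```

```text
t 10.08 ang 26.4 r 45.6 z 100.6 | Ft(ext, along cw) -5.51 Fr -1.83 Fz 2.55 open 16.9
joints [-0.13  0.45  1.57  0.    1.13 -1.4 ]
twist needed [-0.0004 -0.0071  0.0032]
[[-2.8, -4.2, 0], [-2.8, -4.1, 0], [-2.4, -4.4, 0], [-1.9, -4.6, 0]]
```

>>> jog_arm:
  xyz:
    - [-3.1,-3.9,0]
    - [-2.8,-4.1,0]
    - [-2.4,-4.4,0]
    - [-1.9,-4.6,0]
  twist:
    - [0,-0.002,0]
    - [0,-0.002,0]
    - [0,-0.002,0]
    - [0,0,0]
  claw: [0,0,0,0]

```text
time: 10.42
tcp_pos: [574.4, -52.2, 100.7]
eef_rot: [[-0.956, 0.292, -0.004], [0.292, 0.956, 0.005], [0.005, 0.004, -1.0]]
ft_force: [-1.8, 5.4, 1.2]
opening: 17.2
```

```bash
python3 plan.py 4 5 
```

```text
t 10.42 ang 3.9 r 45.7 z 100.7 | Ft(ext, along cw) -5.50 Fr -1.46 Fz 1.15 open 17.2
joints [-0.16  0.46  1.55  0.01  1.13 -1.43]
twist needed [ 0.0039 -0.0051  0.004 ]
[[-0.8, -4.9, 0], [-1.0, -4.9, 0], [-0.5, -5.0, 0], [-0.0, -5.0, 0]]
```

>>> jog_arm:
  xyz:
    - [-1.3,-4.8,0]
    - [-1.0,-4.9,0]
    - [-0.5,-5.0,0]
    - [0,-5.0,0]
  twist:
    - [0.001,-0.002,0]
    - [0.001,-0.002,0]
    - [0.001,0,0]
    - [0,0,0]
  claw: [0,0,0,0]

```text
time: 10.75
tcp_pos: [572.3, -69.6, 100.8]
eef_rot: [[-0.957, 0.291, -0.0], [0.291, 0.957, 0.007], [0.002, 0.006, -1.0]]
ft_force: [1.4, 5.9, 0.0]
opening: 17.2
```

```bash
python3 plan.py 4 5 
```

```text
t 10.75 ang -18.2 r 45.7 z 100.8 | Ft(ext, along cw) -6.09 Fr -0.50 Fz 0.04 open 17.2
joints [-0.19  0.46  1.55  0.01  1.13 -1.47]
twist needed [ 0.0065 -0.002   0.0049]
[[1.1, -4.9, 0], [0.9, -4.9, 0], [1.4, -4.8, 0], [1.9, -4.6, 0]]
```

>>> jog_arm:
  xyz:
    - [0.6,-5.0,0]
    - [0.9,-4.9,0]
    - [1.4,-4.8,0]
    - [1.9,-4.6,0]
  twist:
    - [0.002,0,0.001]
    - [0.002,0,0.001]
    - [0.002,0,0.001]
    - [0,0,0]
  claw: [0,0,0,0]

```text
time: 11.08
tcp_pos: [563.9, -84.7, 101.0]
eef_rot: [[-0.956, 0.294, 0.002], [0.294, 0.956, 0.006], [-0.0, 0.006, -1.0]]
ft_force: [4.3, 5.1, -1.8]
opening: 17.3
```

```bash
python3 plan.py 4 5 
```

```text
t 11.08 ang -40.0 r 45.7 z 101.0 | Ft(ext, along cw) -6.62 Fr 0.00 Fz -1.84 open 17.3
joints [-0.22  0.45  1.57  0.01  1.12 -1.49]
twist needed [0.0062 0.0002 0.0025]
[[2.8, -4.1, 0], [2.6, -4.2, 0], [3.1, -4.0, 0], [3.5, -3.6, 0]]
```

>>> jog_arm:
  xyz:
    - [2.3,-4.4,0]
    - [2.6,-4.2,0]
    - [3.1,-4.0,0]
    - [3.5,-3.6,0]
  twist:
    - [0.002,0,0.001]
    - [0.002,0,0.001]
    - [0.002,0,0.001]
    - [0,0,0]
  claw: [0,0,0,0]

```text
time: 11.42
tcp_pos: [550.6, -95.5, 101.2]
eef_rot: [[-0.955, 0.296, 0.007], [0.296, 0.955, 0.003], [-0.005, 0.005, -1.0]]
ft_force: [4.1, 2.0, -3.6]
opening: 16.9
```

```bash
python3 plan.py 4 5 
```

```text
t 11.42 ang -61.7 r 45.6 z 101.2 | Ft(ext, along cw) -4.53 Fr 0.19 Fz -3.63 open 16.9
joints [-0.24  0.42  1.61  0.01  1.1  -1.51]
twist needed [ 0.0051  0.0053 -0.0002]
[[4.1, -2.9, 0], [4.0, -3.0, 0], [4.3, -2.6, 0], [4.5, -2.1, 0]]
```

>>> jog_arm:
  xyz:
    - [3.8,-3.3,0]
    - [4.0,-3.0,0]
    - [4.3,-2.6,0]
    - [4.5,-2.1,0]
  twist:
    - [0.002,0.002,0]
    - [0.002,0.002,0]
    - [0.001,0.002,0]
    - [0,0,0]
  claw: [0,0,0,0]

```text
time: 11.75
tcp_pos: [534.1, -100.6, 101.3]
eef_rot: [[-0.955, 0.296, 0.007], [0.296, 0.955, 0.002], [-0.006, 0.004, -1.0]]
ft_force: [6.8, 1.7, -5.6]
opening: 17.1
```

```bash
python3 plan.py 4 5 
```

```text
t 11.75 ang -83.6 r 45.5 z 101.3 | Ft(ext, along cw) -6.91 Fr -0.93 Fz -5.58 open 17.1
joints [-0.26  0.39  1.66  0.    1.09 -1.53]
twist needed [ 0.0036  0.0059 -0.0001]
[[4.8, -1.2, 0], [4.8, -1.3, 0], [4.9, -0.8, 0], [5.0, -0.3, 0]]
```

>>> jog_arm:
  xyz:
    - [4.7,-1.6,0.2]
    - [4.8,-1.3,0.1]
    - [4.9,-0.8,0.1]
    - [5.0,-0.3,0]
  twist:
    - [0.001,0.002,0]
    - [0.001,0.002,0]
    - [0.001,0.002,0]
    - [0,0,0]
  claw: [0,0,0,0]

```text
time: 12.08
tcp_pos: [517.4, -99.2, 101.4]
eef_rot: [[-0.955, 0.296, 0.009], [0.296, 0.955, -0.0], [-0.009, 0.002, -1.0]]
ft_force: [5.7, -0.9, -4.6]
opening: 17.1
```

```bash
python3 plan.py 4 5 
```

```text
t 12.08 ang -104.9 r 45.3 z 101.4 | Ft(ext, along cw) -5.69 Fr -0.63 Fz -4.65 open 17.1
joints [-0.26  0.36  1.71  0.    1.07 -1.53]
twist needed [ 0.0024  0.0086 -0.0001]
[[5.0, 0.4, 0], [5.0, 0.6, 0], [4.9, 1.1, 0], [4.7, 1.6, 0]]
```

>>> jog_arm:
  xyz:
    - [5.0,0.2,0.3]
    - [5.0,0.6,0.1]
    - [4.9,1.1,0.1]
    - [4.7,1.6,0]
  twist:
    - [0.001,0.003,0]
    - [0,0.003,0]
    - [0,0.003,0]
    - [0,0,0]
  claw: [0,0,0,0]

```text
time: 12.42
tcp_pos: [502.4, -91.9, 101.4]
eef_rot: [[-0.955, 0.296, 0.008], [0.296, 0.955, -0.002], [-0.008, 0.0, -1.0]]
ft_force: [5.3, -4.5, -5.4]
opening: 17.1
```

```bash
python3 plan.py 4 5 
```

```text
t 12.42 ang -126.2 r 45.1 z 101.4 | Ft(ext, along cw) -6.91 Fr 0.48 Fz -5.44 open 17.1
joints [-0.25  0.32  1.75  0.    1.06 -1.52]
twist needed [ 0.0004  0.0084 -0.0004]
[[4.6, 2.0, 0], [4.4, 2.3, 0], [4.2, 2.8, 0], [3.8, 3.2, 0]]
```

>>> jog_arm:
  xyz:
    - [4.6,1.9,0.2]
    - [4.4,2.3,0.1]
    - [4.2,2.8,0]
    - [3.8,3.2,0]
  twist:
    - [0,0.003,0]
    - [0,0.003,0]
    - [0,0.003,0]
    - [0,0,0]
  claw: [0,0,0,0]

```text
time: 12.75
tcp_pos: [491.1, -79.4, 101.4]
eef_rot: [[-0.955, 0.297, 0.005], [0.297, 0.955, -0.004], [-0.006, -0.002, -1.0]]
ft_force: [2.4, -6.3, -4.9]
opening: 17.2
```

```bash
python3 plan.py 4 5 
```

```text
t 12.75 ang -147.7 r 44.8 z 101.4 | Ft(ext, along cw) -6.59 Fr 1.32 Fz -4.94 open 17.2
joints [-0.23  0.3   1.78 -0.    1.05 -1.5 ]
twist needed [-0.0024  0.0062 -0.0008]
[[3.8, 3.3, 0], [3.3, 3.8, 0], [2.8, 4.1, 0], [2.4, 4.4, 0]]
```

>>> jog_arm:
  xyz:
    - [3.6,3.4,0.2]
    - [3.3,3.8,0.1]
    - [2.8,4.1,0]
    - [2.4,4.4,0]
  twist:
    - [0,0.002,0]
    - [0,0.002,0]
    - [0,0.002,0]
    - [0,0,0]
  claw: [0,0,0,0]

```text
time: 13.08
tcp_pos: [485.1, -63.4, 101.4]
eef_rot: [[-0.955, 0.297, 0.002], [0.297, 0.955, -0.008], [-0.004, -0.007, -1.0]]
ft_force: [-1.0, -6.2, -2.7]
opening: 17.1
```

```bash
python3 plan.py 4 5 
```

```text
t 13.08 ang -169.8 r 44.5 z 101.4 | Ft(ext, along cw) -5.92 Fr 2.11 Fz -2.69 open 17.1
joints [-0.2   0.28  1.81 -0.01  1.05 -1.47]
twist needed [-0.0071  0.0042 -0.0011]
[[2.5, 4.3, 0], [1.6, 4.7, 0], [1.1, 4.9, 0], [0.6, 5.0, 0]]
```

>>> jog_arm:
  xyz:
    - [2.1,4.5,0.1]
    - [1.6,4.7,0.1]
    - [1.1,4.9,0]
    - [0.6,5.0,0]
  twist:
    - [-0.002,0.001,0]
    - [-0.002,0.001,0]
    - [-0.002,0.001,0]
    - [0,0,0]
  claw: [0,0,0,0]

```text
time: 13.42
tcp_pos: [485.6, -45.9, 101.3]
eef_rot: [[-0.955, 0.297, 0.0], [0.297, 0.955, -0.006], [-0.002, -0.006, -1.0]]
ft_force: [-2.0, -5.0, -0.4]
opening: 16.9
```

```bash
python3 plan.py 4 5 
```

```text
t 13.42 ang 167.5 r 44.4 z 101.3 | Ft(ext, along cw) -5.35 Fr 0.90 Fz -0.42 open 16.9
joints [-0.17  0.28  1.81 -0.01  1.05 -1.43]
twist needed [-0.0061  0.002  -0.0013]
[[0.8, 4.9, 0], [-0.4, 5.0, 0], [-0.9, 4.9, 0], [-1.4, 4.8, 0]]
```

>>> jog_arm:
  xyz:
    - [0.2,5.0,0.1]
    - [-0.4,5.0,0]
    - [-0.9,4.9,0]
    - [-1.4,4.8,0]
  twist:
    - [-0.002,0.001,0]
    - [-0.002,0,0]
    - [-0.002,0,0]
    - [0,0,0]
  claw: [0,0,0,0]

```text
time: 13.75
tcp_pos: [492.7, -29.8, 101.1]
eef_rot: [[-0.955, 0.297, -0.004], [0.297, 0.955, -0.005], [0.002, -0.006, -1.0]]
ft_force: [-5.9, -7.1, 1.9]
opening: 17.1
```

```bash
python3 plan.py 4 5 
```

```text
t 13.75 ang 144.6 r 44.3 z 101.1 | Ft(ext, along cw) -9.22 Fr 0.69 Fz 1.92 open 17.1
joints [-0.13  0.3   1.79 -0.01  1.06 -1.4 ]
twist needed [-0.0058 -0.0019 -0.0011]
[[-1.1, 4.9, 0], [-2.3, 4.5, 0], [-2.7, 4.2, 0], [-3.1, 3.9, 0]]
```

The tangential force has risen to 9.2 N, so this is probably the stop. I'll go on in small steps.

>>> jog_arm:
  xyz:
    - [-1.7,3.2,0]
  twist:
    - [0,0,0]
  claw: [0]

```text
time: 13.83
tcp_pos: [494.6, -27.6, 101.1]
eef_rot: [[-0.955, 0.297, -0.006], [0.297, 0.955, -0.006], [0.004, -0.008, -1.0]]
ft_force: [-11.6, -3.5, 5.5]
opening: 16.9
```

```bash
python3 plan.py 2 3; tail -3 log.txt 
```

```text
t 13.83 ang 140.8 r 44.1 z 101.1 | Ft(ext, along cw) -10.05 Fr 6.74 Fz 5.53 open 16.9
joints [-0.13  0.3   1.78 -0.01  1.06 -1.39]
twist needed [-0.0075 -0.004  -0.001 ]
[[-0.3, 3.0, 0], [-1.4, 2.7, 0]]
13.417 485.574 -45.805 120.314 -2.034 -5.026 -0.424 167.513 -5.347
13.750 492.815 -29.722 120.142 -5.908 -7.106 1.919 144.565 -9.215
13.833 494.756 -27.525 120.063 -11.575 -3.520 5.533 140.772 -10.047
```

>>> jog_arm:
  xyz:
    - [-0.9,2.5,0]
  twist:
    - [0,0,0]
  claw: [0]

```text
time: 13.92
tcp_pos: [495.7, -26.1, 101.1]
eef_rot: [[-0.955, 0.297, -0.008], [0.297, 0.955, -0.007], [0.006, -0.009, -1.0]]
ft_force: [-6.4, -6.9, 3.7]
opening: 16.7
```

```bash
python3 plan.py 2 3;python3 plan.py 2 3; tail -1 log.txt 
```

```text
t 13.92 ang 138.3 r 44.3 z 101.1 | Ft(ext, along cw) -9.40 Fr 0.24 Fz 3.66 open 16.7
joints [-0.12  0.3   1.78 -0.01  1.07 -1.39]
twist needed [-0.0094 -0.0059 -0.0008]
[[-0.6, 2.9, 0], [-1.5, 2.6, 0]]
t 13.92 ang 138.3 r 44.3 z 101.1 | Ft(ext, along cw) -9.40 Fr 0.24 Fz 3.66 open 16.7
joints [-0.12  0.3   1.78 -0.01  1.07 -1.39]
twist needed [-0.0094 -0.0059 -0.0008]
[[-0.6, 2.9, 0], [-1.5, 2.6, 0]]
13.917 495.844 -25.924 120.057 -6.437 -6.856 3.656 138.277 -9.401
```

>>> jog_arm:
  xyz:
    - [-1.2,2.7,0]
  twist:
    - [-0.003,-0.003,0]
  claw: [0]

```text
time: 14.0
tcp_pos: [497.1, -24.5, 101.0]
eef_rot: [[-0.955, 0.296, -0.007], [0.296, 0.955, -0.007], [0.005, -0.009, -1.0]]
ft_force: [-7.3, -7.3, 2.8]
opening: 17.0
```

```bash
python3 plan.py 2 3; tail -1 log.txt 
```

```text
t 14.00 ang 135.6 r 44.4 z 101.0 | Ft(ext, along cw) -10.27 Fr 0.10 Fz 2.80 open 17.0
joints [-0.12  0.31  1.78 -0.01  1.07 -1.38]
twist needed [-0.0085 -0.0046 -0.0004]
[[-0.8, 2.9, 0], [-1.6, 2.5, 0]]
14.000 497.195 -24.375 120.010 -7.258 -7.270 2.805 135.621 -10.272
```

The slope is about 0.4 N per mm, so this is the stop. One last small step.

>>> jog_arm:
  xyz:
    - [-1.2,2.5,0]
  twist:
    - [-0.003,-0.002,0]
  claw: [0]

```text
time: 14.08
tcp_pos: [498.3, -23.2, 101.0]
eef_rot: [[-0.955, 0.296, -0.006], [0.296, 0.955, -0.006], [0.004, -0.008, -1.0]]
ft_force: [-7.4, -6.9, 4.8]
opening: 17.1
```

```bash
python3 plan.py 2 3; tail -1 log.txt 
```

```text
t 14.08 ang 133.4 r 44.4 z 101.0 | Ft(ext, along cw) -10.14 Fr 0.05 Fz 4.79 open 17.1
joints [-0.12  0.31  1.77 -0.01  1.07 -1.38]
twist needed [-0.0076 -0.0042 -0.0002]
[[-1.0, 2.8, 0], [-1.7, 2.5, 0]]
14.083 498.433 -23.128 119.979 -7.408 -6.930 4.794 133.352 -10.144
```

>>> jog_arm:
  xyz:
    - [0,0,0]
    - [0,0,0]
    - [0,0,0]
    - [0,0,0]
    - [0,0,0]
  twist:
    - [0,0,0]
    - [0,0,0]
    - [0,0,0]
    - [0,0,0]
    - [0,0,0]
  claw: [25,35,45,45,45]

```text
time: 14.5
tcp_pos: [498.9, -23.6, 101.3]
eef_rot: [[-0.955, 0.296, -0.006], [0.296, 0.955, -0.006], [0.004, -0.008, -1.0]]
ft_force: [0.5, -0.7, -0.1]
opening: 44.2
```

```bash
python3 plan.py 1 3; python3 - <<'E'
from plant import bot
import cv2,numpy as np
s=bot.read_state()
c=bot.camera("wrist"); np.savez("w4.npz",tcp=s["tcp_pos"],rot=s["eef_rot"],**c)
cv2.imwrite("pics/w4.png",c["color"])
E
```

```text
t 14.50 ang 133.2 r 43.7 z 101.3 | Ft(ext, along cw) -0.07 Fr -0.88 Fz -0.12 open 44.2
joints [-0.12  0.31  1.77 -0.01  1.07 -1.38]
twist needed [-0.0078 -0.0038 -0.0003]
[[-0.3, 3.0, 0]]
```

View pics/w4.png

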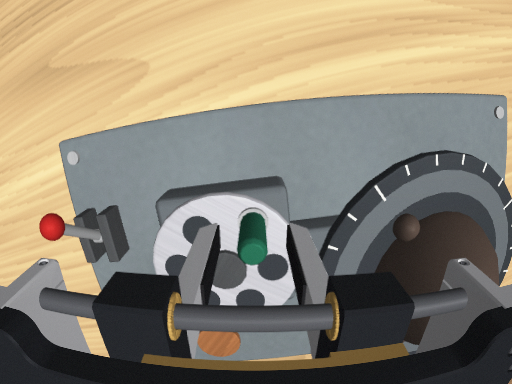

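The handle has been let go and stands free between the fingers, with force near zero. Next I'll lift off and go behind the knob.

>>> jog_arm:
  xyz:
    - [0,0,-20]
    - [0,0,-25]
    - [0,0,-25]
    - [3,-13,0]
    - [6,-27,0]
    - [6,-27,0]
    - [6,-27,0]
    - [6,-27,0]
    - [6,-27,0]
    - [3,-14,0]
  twist:
    - [0,0,0]
    - [0,0,0]
    - [0,0,0]
    - [0,0,0]
    - [0,0,0]
    - [0,0,0]
    - [0,0,0]
    - [0,0,0]
    - [0,0,0]
    - [0,0,0]
  claw: [45,45,45,30,0,0,0,0,0,0]

```text
time: 15.38
tcp_pos: [413.3, -171.1, 174.3]
eef_rot: [[-0.957, 0.29, -0.006], [0.29, 0.957, -0.006], [0.004, -0.008, -1.0]]
ft_force: [0.7, 0.2, 0.3]
opening: 2.1
```

>>> jog_arm:
  xyz:
    - [0,0,0]
    - [0,0,0]
    - [0,0,0]
  twist:
    - [0,0,-0.062]
    - [0,0,-0.06]
    - [0,0,0]
  claw: [0,0,0]

```text
time: 15.63
tcp_pos: [410.7, -174.6, 173.6]
eef_rot: [[-0.985, 0.172, -0.006], [0.172, 0.985, -0.006], [0.005, -0.007, -1.0]]
ft_force: [0.1, 0.2, 0.2]
opening: 0.5
```

```bash
python3 - <<'E'
from plant import bot
import cv2,numpy as np
from h import *
s=bot.read_state(); print(s["tcp_pos"],s["eef_rot"].round(3).tolist(),s["opening"])
c=bot.camera("wrist"); c=dict(c,tcp=s["tcp_pos"],rot=s["eef_rot"]); np.savez("w5.npz",**c)
im=c["color"];cv2.imwrite("pics/w5.png",im)
h=cv2.cvtColor(im,cv2.COLOR_BGR2HSV);H,S,V=[h[...,i].astype(int) for i in range(3)]
b=blobs(((H<6)|(H>174))&(S>170),40);print(b)
for a in b: print(wz(c,*a[1],102))
E
```

```text
[ 410.72787513 -174.6017075   173.56646135] [[-0.985, 0.172, -0.006], [0.172, 0.985, -0.006], [0.005, -0.007, -1.0]] 0.4543758737827814
[]
```

View pics/w5.png

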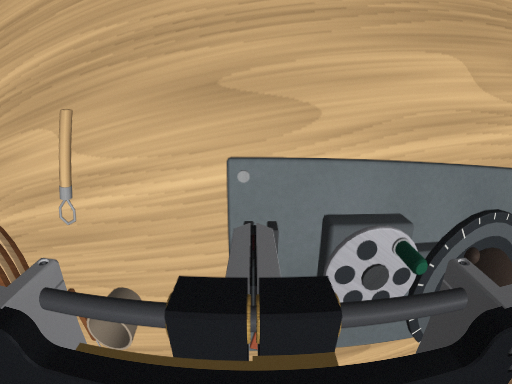

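The fingers line up with the knob and hide it from the wrist view. The handwheel is undisturbed. I'll descend behind the knob.

>>> jog_arm:
  xyz:
    - [0,7,15]
    - [0,0,25]
    - [0,0,25]
    - [0,0,13]
    - [0,0,0]
  twist:
    - [0,0,0]
    - [0,0,0]
    - [0,0,0]
    - [0,0,0]
    - [0,0,0]
  claw: [0,0,0,0,0]

```text
time: 16.1
tcp_pos: [412.3, -167.5, 93.0]
eef_rot: [[-0.983, 0.185, -0.003], [0.185, 0.983, -0.008], [0.001, -0.008, -1.0]]
ft_force: [0.4, -0.3, -0.6]
opening: 0.4
```

```bash
python3 - <<'E'
from plant import bot
import cv2,numpy as np
from h import *
s=bot.read_state(); p=s["tcp_pos"];print(p,s["eef_rot"].round(3).tolist(),s["ft_force"])
e=np.array([.985,-.174]);n=np.array([.174,.985]);d=p[:2]-np.array([450.3,-174.1]);print("along",d@e,"across",d@n)
c=bot.camera("scene");cv2.imwrite("pics/s2.png",cv2.resize(c["color"][110:290,150:400],None,fx=3,fy=3,interpolation=cv2.INTER_CUBIC))
E
```

```text
[ 412.28708755 -167.46281481   93.04867628] [[-0.983, 0.185, -0.003], [0.185, 0.983, -0.008], [0.001, -0.008, -1.0]] [ 0.38323457 -0.34297259 -0.58501687]
along -38.597588983550516 across -0.07661935155022609
```

View pics/s2.png

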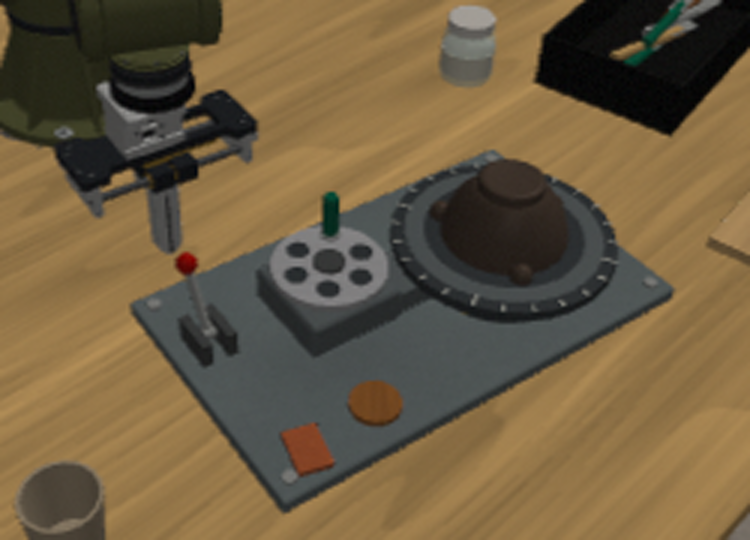

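>>> jog_arm:
  xyz:
    - [-8,0,0]
    - [-8,0,0]
    - [-8,0,0]
    - [-8,0,0]
    - [-8,0,0]
    - [-8,0,0]
    - [-8,0,0]
    - [-8,0,0]
    - [-8,0,0]
    - [-6,0,0]
  twist:
    - [0,0,0]
    - [0,0,0]
    - [0,0,0]
    - [0,0,0]
    - [0,0,0]
    - [0,0,0]
    - [0,0,0]
    - [0,0,0]
    - [0,0,0]
    - [0,0,0]
  claw: [0,0,0,0,0,0,0,0,0,0]

```text
time: 16.98
tcp_pos: [498.6, -183.8, 98.3]
eef_rot: [[-0.982, 0.187, 0.001], [0.187, 0.982, -0.01], [-0.003, -0.009, -1.0]]
ft_force: [-2.0, 0.4, -1.6]
opening: 0.7
```

```bash
cat > lk.py <<'E'
from plant import bot
import cv2,numpy as np
from h import *
import sys
s=bot.read_state(); p=s["tcp_pos"];print(p,s["eef_rot"].round(3).tolist(),s["ft_force"])
e=np.array([.985,-.174]);n=np.array([.174,.985]);d=p[:2]-np.array([450.3,-174.1]);print("along",d@e,"across",d@n)
c=bot.camera("scene");cv2.imwrite(sys.argv[1],cv2.resize(c["color"][110:290,150:400],None,fx=3,fy=3,interpolation=cv2.INTER_CUBIC))
E
python3 lk.py pics/s3.png
```

```text
[ 498.56382675 -183.8031378    98.25993703] [[-0.982, 0.187, 0.001], [0.187, 0.982, -0.01], [-0.003, -0.009, -1.0]] [-2.00183046  0.4391799  -1.62667919]
along 49.22821533065937 across -1.1596848795390977
```

View pics/s3.png

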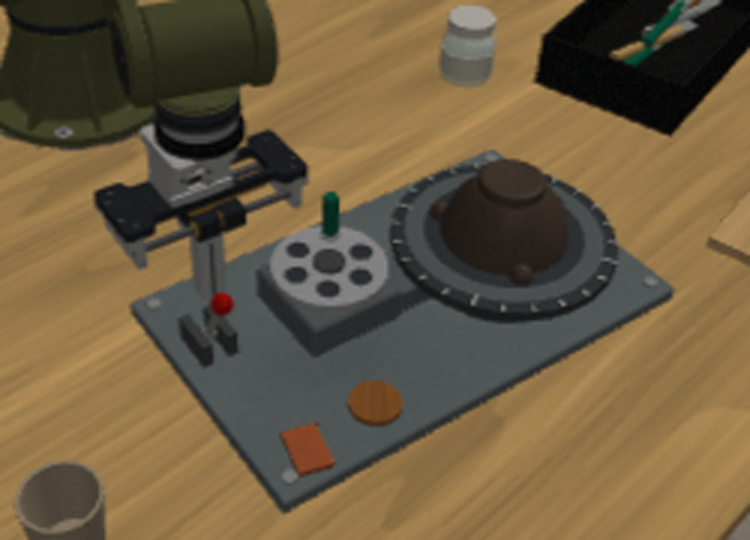

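The lever has swung over, with the knob in front of the finger and about 4 mm left to its end. I'll ease it on until the force climbs.

>>> jog_arm:
  xyz:
    - [-2,0,0.5]
    - [-2,0,0.5]
  twist:
    - [0,0,0]
    - [0,0,0]
  claw: [0,0]

```text
time: 17.2
tcp_pos: [502.2, -184.5, 97.1]
eef_rot: [[-0.982, 0.187, -0.002], [0.187, 0.982, -0.009], [0.001, -0.009, -1.0]]
ft_force: [-25.8, 6.6, 20.8]
opening: 0.4
```

>>> jog_arm:
  xyz:
    - [-2,0,0.5]
  twist:
    - [0,0,0]
  claw: [0]

```text
time: 17.28
tcp_pos: [502.3, -184.4, 96.7]
eef_rot: [[-0.982, 0.187, -0.008], [0.187, 0.982, -0.007], [0.006, -0.008, -1.0]]
ft_force: [-24.5, 7.6, 20.7]
opening: 0.2
```

The lever is firmly at its end stop. I'll back off, rise clear, and check.

>>> jog_arm:
  xyz:
    - [6,0,0]
    - [20,0,0]
    - [10,0,-10]
    - [0,0,-30]
    - [0,0,-35]
    - [30,0,-10]
    - [30,0,0]
    - [30,0,0]
    - [20,0,0]
    - [0,0,0]
  twist:
    - [0,0,0]
    - [0,0,0]
    - [0,0,0]
    - [0,0,0]
    - [0,0,0]
    - [0,0,0]
    - [0,0,0]
    - [0,0,0]
    - [0,0,0]
    - [0,0,0]
  claw: [0,0,0,0,0,0,0,0,0,0]

```text
time: 18.12
tcp_pos: [354.2, -155.6, 187.2]
eef_rot: [[-0.982, 0.187, -0.002], [0.187, 0.982, -0.01], [0.001, -0.01, -1.0]]
ft_force: [-0.3, 0.6, 0.3]
opening: 0.4
```

```bash
python3 lk.py pics/s4.png; python3 - <<'E'
from plant import bot
from h import *
T=bot.camera("top");S=bot.camera("scene");out={}
for n,c,roi in(("t",T,(slice(120,245),slice(140,310))),("s",S,(slice(150,280),slice(180,390)))):
    h=cv2.cvtColor(c["color"],cv2.COLOR_BGR2HSV);H,Sa,V=[h[...,i].astype(int) for i in range(3)]
    m=np.zeros(H.shape,bool);m[roi]=1
    r=blobs(m&((H<5)|(H>174))&(Sa>170));g=blobs(m&(H>55)&(H<85)&(Sa>110),3);print(n,r,g);out[n]=(r,g)
k=tri(ray(T,*out["t"][0][0][1]),ray(S,*out["s"][0][0][1]));print("knob",k)
d=k[:2]-np.array([450.7,-174.2]);print("moved",d@[.985,-.174])
g=onz(S,*out["s"][1][0][1],111);v=g[:2]-[528.9,-55.4];print("handle",g,np.degrees(np.arctan2(v[1],v[0])),np.hypot(*v))
cv2.imwrite("pics/t4.png",cv2.resize(T["color"][100:300,80:420],None,fx=2.3,fy=2.3))
E
```

```text
[ 354.20400683 -155.6036962   187.22466932] [[-0.982, 0.187, -0.002], [0.187, 0.982, -0.01], [0.001, -0.01, -1.0]] [-0.2905851   0.59040758  0.3113881 ]
along -97.87291013214364 across 1.4981564301079389
t [(np.int32(13), [288.62, 193.62], [287, 192, 4, 4])] [(np.int32(5), [238.6, 202.2], [238, 201, 2, 3])]
s [(np.int32(39), [224.15, 212.23], [221, 209, 7, 7])] [(np.int32(67), [259.94, 180.79], [258, 174, 5, 15])]
knob [ 522.0301072  -186.80127713  102.46803568]
moved 72.45277781284715
handle [500.22033304 -25.50092803 111.        ] 133.80747396192965 41.43039707211443
```

View pics/s4.png

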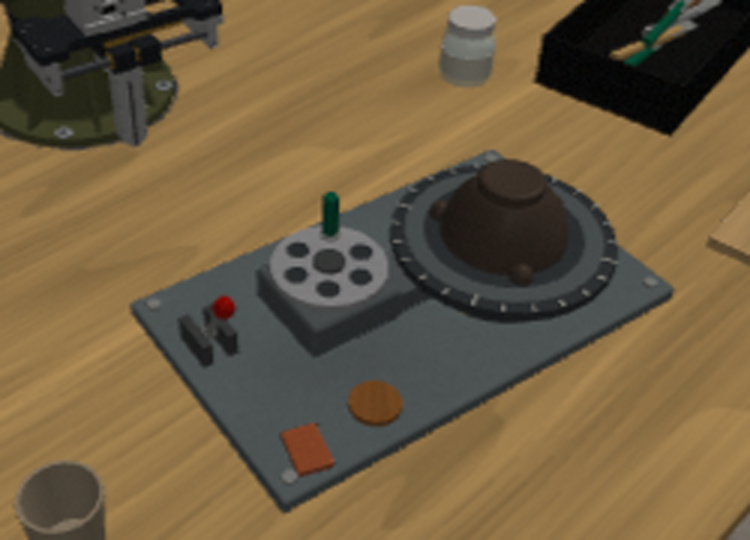

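View pics/t4.png

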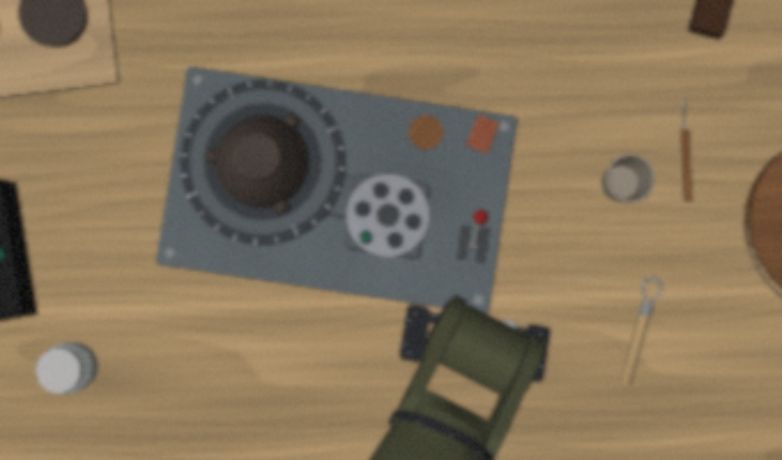

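The knob has moved 72.5 mm to a height of 102.5 mm, which is fully over. The handle is still at about 134°, the bystanders are in place and the arm is clear.

```bash
python3 -c "
from plant import bot
print(bot.finish_job())"
```

```text
the job is handed in; nothing more can be done
None
```

I wound the handwheel clockwise about 2.8 turns until it came up on the stop, let go, swung the lock lever right over and handed the job in at about 18 s.

- **Stop:** over the last stretch the force along the handle's path rose from about 6 N to about 10 N. The readings near the stop were noisy (9.2, 10.0, 9.4, 10.3 and 10.1 N). They show it firm and well under 18 N. The measured rise was smaller than the stated 0.4 N per mm would give for that travel. On that slope the force could be nearer 12 to 13 N, so its exact value is uncertain by 1 to 3 N.
- **After letting go:** the force on the arm went back to about zero, and the handle was still at about 134°. The final camera fix put it at a radius of 41 mm rather than 45 mm, a 3–4 mm measurement error.
- **Lock:** pushing to the end of the swing met a solid stop, about 34 N in total (25 N level, 21 N vertical). Two cameras then put the knob 72.5 mm along at a height of 102.5 mm, which matches the locked position.
- **Surroundings:** the arm was clear, and in the last pictures the bowl, rib, tile, tools, jar and cup looked undisturbed.
- **Disagreement:** my fit of the plate's corners put the parts about 18 mm away in y from where the cameras saw them directly. I worked from the direct sightings, and the handle's path confirmed those for the handwheel.

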